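# Feed a ball into the empty compartment of the parts turntable

### The job

One compartment of the parts turntable is still empty. Turn the turntable by its spokes until that empty compartment sits centred under the mouth of the chute and has come to rest, then draw the chute's slide gate open so that the steel ball rolls down into it, and push the gate fully shut again. Leave the empty compartment, now loaded, centred under the chute, do not touch the ball, and leave the other things on the bench where they are.

Things in the scene. Friction and masses are not known exactly. Their poses are not given: they have to be found in the camera images.
- axis (a point): foot of the turntable's vertical axis, on the bench top. Its frame is the feeder's: x points horizontally outwards along the chute's centre line (to the robot's left), y square to the chute, roughly towards the robot, z up. Bearing and chute are bolted to the bench
- chute_rear (a point): middle of the rear end of the chute's floor, 250 mm from the axis, 105 mm above the bench. The sheet-steel chute is a straight channel, 36 mm wide over its 22 mm high walls, falling at 14 degrees to its mouth 95 mm from the axis (floor 66 mm above the bench). Its legs and foot plate lie 170 to 280 mm from the axis
- mouth (a point): the index position: point 75 mm from the axis on the chute's centre line, 66 mm above the bench, just off the chute's lower end, where the ball drops
- turntable (a joint): angle of the turntable, rad, positive counter-clockwise from above; 0 (or any whole turn) when the empty compartment is exactly centred under the chute. No end stops. Light bearing (0.03 N m friction, some damping): pushed slowly, it stops within a few degrees of where the push ends
- hub_top (a point): middle of the top of the grey hub (56 mm across, 78 mm above the bench) of the round aluminium turntable, 230 mm across, floor 18 mm and rim 55 mm above the bench. Six radial walls 52 mm high part it into six 60-degree compartments: five hold hardware (nuts, washers, bolts, bushings, blocks) fixed in place, one is empty
- spoke (a point): middle of the black end ball (18 mm across) of one of six equal steel spokes, 147 mm from the axis, 35 mm above the bench; this one stands 30 degrees counter-clockwise of the empty compartment's centre, the others every 60 degrees, each in line with a divider. Spokes are 10 mm thick, level, radial from the rim, and pass freely under the chute
- empty_compartment (a point): centre of the empty compartment's floor, 75 mm from the axis and 18 mm above the bench; turns with the turntable
- gate (a joint): opening of the chute's slide gate, m: 0 shut (a steel plate across the chute), 0.035 fully open; the ball can pass from about 0.025 on. It slides horizontally square to the chute, towards +y of axis (roughly towards the robot), and stays where it is left (about 1.5 N of friction)
- gate_grip (a point): grip point of the gate's black upright handle, 166 mm from the axis along the chute and (shut) 60 mm to its side (+y of axis), 119 mm above the bench; moves with the gate. Handle: 12 mm along the chute, 20 mm along the slide, from 82 to 134 mm above the bench, nothing beside it but the gate's own plate, towards the chute
- ball_center (a point): centre of the steel ball, 26 mm across, about 70 g, waiting in the chute behind the gate, 100 mm above the bench
- grease: bystander: white jar of grease with black cap, 60 mm across, 85 mm tall, standing near the chute; not to be disturbed. Origin at its underside or on its length
- spanner: bystander: steel spanner lying on the bench in front of the robot; not to be disturbed. Origin at its underside or on its length
- driver: bystander: screwdriver lying on the bench, to the right; not to be disturbed. Origin at its underside or on its length
- bitbox: bystander: flat black box 110 x 70 x 35 mm, to the right; not to be disturbed. Origin at its underside or on its length
- oilcan: bystander: orange bottle 56 mm across, 150 mm tall, to the right; not to be disturbed. Origin at its underside or on its length
- coupling: bystander: dark steel pipe coupling, 48 mm across, 40 mm tall, to the left; not to be disturbed. Origin at its underside or on its length
- mallet: bystander: hammer lying on the bench, far right; not to be disturbed. Origin at its underside or on its length

How it is judged:
On the way, in this order (a step that is already met when the one before it is completed fails the run):
1. the empty compartment stands centred under the chute (within 12 mm) and at rest, with the gate still shut and the ball behind it (horizontal distance between empty_compartment and mouth below 0.012 m and velocity of joint turntable between -0.1 and 0.1 rad/s and value of joint gate below 0.005 m and height (world z) of ball_center above 0.085 m), for 0.3 s.
2. the gate is drawn open and the ball has rolled into the formerly empty compartment (horizontal distance between ball_center and empty_compartment below 0.046 m and z of ball_center in the frame of empty_compartment below 0.022 m and value of joint gate above 0.015 m), for 0.1 s.
At the end, for the whole second after the job is handed in: The ball lies on the floor of the formerly empty compartment, that compartment is still centred under the chute mouth (within 15 mm at 75 mm radius) and at rest, and the gate is shut again (within 5 mm) (horizontal distance between empty_compartment and mouth below 0.015 m and velocity of joint turntable between -0.1 and 0.1 rad/s and value of joint gate below 0.005 m and horizontal distance between ball_center and empty_compartment below 0.046 m and z of ball_center in the frame of empty_compartment below 0.022 m); the robot touches nothing.
It fails at once if the ball is touched by the robot (contact force between ball and the fingers above 0.3 N or contact force between ball and the arm above 0.3 N).
It fails at once if a bystander is shifted by more than 30 mm (distance of any of grease, spanner, driver, bitbox, oilcan, coupling, mallet from where it was at the start of the episode above 0.03 m).
It also fails if it takes over 61 s, if anything falls off the work surface, if the arm or the gripper's body presses on something with over 40 N, if the wrist force passes 120 N, or if a joint passes its speed limit or range.

### The arm

A 6-joint arm with a two-finger parallel gripper is mounted at the origin on the work surface. World frame = base frame: x ahead of the robot, y to its left, z up, the work surface at z = 0. Lengths are in m, angles in rad, forces in N, time in s.
With the tool pointing down it reaches from about 0.375 to 0.9 m from the base axis. Payload 3.1 kg.
Tool frame: the origin (TCP) lies where the fingers leave the gripper's body, on its centre line; the fingertips stand 70 mm ahead of it and the grasp point (between the pads) lies 51 mm ahead of it; z points along the fingers, y is the line along which they close (so a half turn about z gives the same grasp; the last joint's range is limited). The gripper opens to 87 mm and grips with 3 to 60 N. Pads are 19 mm wide; open, the fingers measure 117 mm over their backs; the gripper's body (75 mm by 190 mm) begins 51 mm behind the grasp point.
Start: joints at [-1.409, 0.527, 1.433, -0, 1.181, -0.178], TCP at [0.209, -0.589, 0.292] pointing down, gripper open.
Joint ranges: [-3.08, 3.08], [-0.75, 2.2], [0.22, 2.44], [-1.43, 4.57], [0, 2.65], [-2.85, 2.85]. Speed limits (rad/s): [2.79, 2.79, 3.14, 3.14, 3.14, 3.14].

### API

Orientations are given as a unit quaternion [x, y, z, w].
In Python, from rig import robot gives the robot as it stands.
- The arm moves only by the tool send_rows, never from a script. Its argument "deltas" is text: rows parted by semicolons, each of 7 numbers parted by spaces: the shift along the tool's x, y, z in mm, then the turn, a rotation vector about the tool's x, y, z in degrees, then the opening, from 0 (shut) to 1 (fully open). A call has 1 to 10 rows; each row shifts and turns the commanded pose from where the row before left it, along the tool's axes as they then stand; what a row does not reach is not made up. A row lasts 1/8 s, in which the tool goes at most 62.5 mm and 10.7 degrees, less where a joint would pass 70% of its speed; a pose out of reach is approached as far as the arm can. A call is refused whole if a number of a shift passes 62.5 or a number of a turn 10.7, either way. A call with a gripper value outside its range is refused whole. The fingers move at their own pace and stop on an object; "newtons" is the grip in N (left out, the last holds). Time passes only in rows, so rows that do not move let the fingers close. It gives the time, the measured TCP pose, the force, the opening and the grip force at its end, in the units of the state.
- robot.get_obs(): the state, without advancing time (a new reading comes with each control period).
- robot.camera(name): name is "side" or "top" or "wrist"; returns a dict with "image" (420x560x3 uint8, red, green, blue), "depth" (420x560 float32, m along the optical axis (not along the pixel's ray), 0 where there is no reading), "fovy" (degrees; the focal length in pixels is half the picture's height over the tangent of half this angle, whatever the lens; pixels are square), "cx", "cy" (the principal point, pixels), "rvec" (rotation vector, rad) and "tvec" (3), from world to camera coordinates, as OpenCV has them. Camera axes: x right, y down, z forward; pixel columns grow to the right and rows downward; lengths in m; the calibration is good to about 2 mm. The wrist camera is an equidistant fisheye: a pixel r from the principal point sees the ray r / f radians off the axis. A picture is of the moment at which its call begins.
- robot.hand_in(): hands the job in; it is judged then, once.
Trained networks look in the newest picture that a camera, given by its name, has taken for a name from the list of things; names that differ only in an ending like _2 or _b are one class to them, and where a whole thing is asked for, a point or a joint stands for the part that bears it (a point fixed in the world has none). Each returns a list of dicts, best first, with "p" (0 to 1); they miss things now and then, are a little off and sometimes report something else, mostly with a low value. They report only what shows in the picture. A call takes as long as a camera call.
- robot.find_in(camera, thing): "box" ([left, top, right, bottom] in pixels, round what is visible of it).
- robot.cut_out(camera, thing): "region" (420x560 bool, what is visible of it) and "box" ([left, top, right, bottom] in pixels, round what is visible of it).
The state is a dict: "time": time; "q": joint angles; "joint_velocities": joint speeds; "joint_torque": joint torques, N m; "position": TCP position; "tool_rot": TCP orientation; "ft_force": force on the tool from outside, world axes, zero at the start; "moment": the same for the moment, N m; "grip_width": finger opening in m; "grip_force": force on a finger pad.
Only numpy, scipy, OpenCV 4.12 (cv2) and the standard library are available. Lean on these libraries where they do the work, as an engineer would, in place of code of your own. Each camera call takes 0.05 s, during which the arm holds its last target. There are 200 camera calls.

## Working session

There is one attempt and no reset: what is moved stays moved. The work goes in short steps, Python scripts to look and compute and a tool call to move; the robot and the scene stay as the last step left them, time stands still between calls to the robot, and variables do not carry over. Pictures are saved under pics/ and viewed, at most 10 in all, crops included, and the job is handed in when it is done.

Besides the shell and the picture viewer there is one more tool, called after "Emit:" in YAML: its name, and indented under it one key for each argument. send_rows: Moves the arm, as the interface text tells. Its arguments: {"type":"object","properties":{"deltas":{"type":"string"},"newtons":{"type":"number"}},"required":["deltas"]}

```bash
mkdir -p pics; ls; cat > h.py <<'E'
import numpy as np, cv2
from rig import robot
from scipy.spatial.transform import Rotation as R
def cam(n):
    c=robot.camera(n); c['f']=210/np.tan(np.radians(c['fovy'])/2)
    c['R']=R.from_rotvec(np.ravel(c['rvec'])).as_matrix(); c['t']=np.ravel(c['tvec']); return c
def ray(c,u,v):
    return np.array([(u-c['cx'])/c['f'],(v-c['cy'])/c['f'],1.])
def bydepth(c,u,v,d=None):
    d=c['depth'][int(round(v)),int(round(u))] if d is None else d
    return c['R'].T@(ray(c,u,v)*d-c['t'])
def atz(c,u,v,z):
    o=-c['R'].T@c['t']; r=c['R'].T@ray(c,u,v); return o+r*(z-o[2])/r[2]
def cloud(c):
    v,u=np.mgrid[:420,:560]; d=c['depth']
    p=np.stack([(u-c['cx'])/c['f']*d,(v-c['cy'])/c['f']*d,d],-1)-c['t']
    return p@c['R']
def proj(c,p):
    q=c['R']@np.asarray(p)+c['t']; return c['f']*q[:2]/q[2]+[c['cx'],c['cy']]
def save(c,n): cv2.imwrite('pics/'+n,c['image'][...,::-1])
E
python3 - <<'E'
from h import *
for n in ('top','side'):
    c=cam(n); save(c,n+'1.png'); print(n,c['fovy'],-c['R'].T@c['t'])
    for t in ('hub_top','spoke','gate_grip','gate','turntable','ball_center','empty_compartment','chute_rear','grease','coupling','spanner'):
        r=robot.find_in(n,t)
        for x in r[:3]:
            b=x['box']; u,v=(b[0]+b[2])/2,(b[1]+b[3])/2
            print(t,round(x['p'],2),np.round(b),np.round(bydepth(c,u,v),3))
print(robot.get_obs())
E
```

```text
pics
top 44.43088082537133 [ 0.22111647 -0.0879445   1.73126027]
hub_top 0.87 [195. 146. 278. 234.] [0.573 0.038 0.077]
spoke 0.79 [194. 142. 277. 234.] [0.579 0.04  0.078]
turntable 0.75 [335. 200. 345. 224.] [ 0.508 -0.307  0.023]
turntable 0.67 [195. 144. 277. 232.] [0.579 0.038 0.082]
turntable 0.51 [391. 203. 418. 282.] [ 0.403 -0.521  0.019]
ball_center 0.42 [178. 187. 185. 197.] [0.56  0.211 0.112]
empty_compartment 0.66 [198. 144. 275. 234.] [0.574 0.036 0.088]
empty_compartment 0.52 [156. 142. 276. 234.] [0.587 0.108 0.047]
chute_rear 0.64 [154. 141. 276. 235.] [0.588 0.111 0.041]
grease 0.85 [161. 163. 184. 183.] [0.631 0.248 0.08 ]
grease 0.25 [181. 197. 193. 212.] [0.521 0.194 0.097]
coupling 0.65 [114. 258. 134. 270.] [ 0.338  0.417 -0.003]
spanner 0.74 [196. 144. 276. 235.] [0.572 0.037 0.088]
spanner 0.66 [273. 254. 324. 269.] [ 0.341 -0.169  0.006]
side 57.60836697832977 [0.35949472 0.69005459 1.04418955]
hub_top 0.6 [200. 208. 294. 282.] [0.579 0.056 0.071]
spoke 0.9 [200. 212. 291. 282.] [0.582 0.063 0.066]
gate_grip 0.71 [232. 283. 243. 290.] [0.559 0.22  0.11 ]
ga
[... 573 characters left out ...]
time': 1.2, 'q': array([-1.40848002e+00,  5.27489876e-01,  1.43270909e+00, -2.83869507e-05,
        1.18142649e+00, -1.78486045e-01]), 'joint_velocities': array([-0.00079515,  0.0007867 , -0.00061751, -0.00012382, -0.0005121 ,
        0.00070107]), 'joint_torque': array([ 7.33404522e-04, -4.40019965e+01, -1.76984435e+01,  6.36438257e-02,
        5.04301465e-02, -2.31510491e-06]), 'position': array([ 0.20892661, -0.58900949,  0.29225172]), 'tool_rot': array([ 9.85515902e-01,  1.69583040e-01, -1.29979510e-05, -1.65072191e-05]), 'ft_force': array([ 0.31719664,  0.99781839, -0.020472  ]), 'moment': array([0.03108645, 0.04196097, 0.03025039]), 'grip_force': 0.0, 'grip_width': 0.08697485628738898}
```

```bash
python3 - <<'E'
import cv2,numpy as np
a=cv2.imread('pics/top1.png')[135:285,100:300]; b=cv2.imread('pics/side1.png')[195:345,180:330]
cv2.imwrite('pics/ct.png',cv2.resize(a,None,fx=4,fy=4,interpolation=cv2.INTER_CUBIC))
cv2.imwrite('pics/cs.png',cv2.resize(b,None,fx=4,fy=4,interpolation=cv2.INTER_CUBIC))
E
```

```text
(no output)
```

View pics/ct.png

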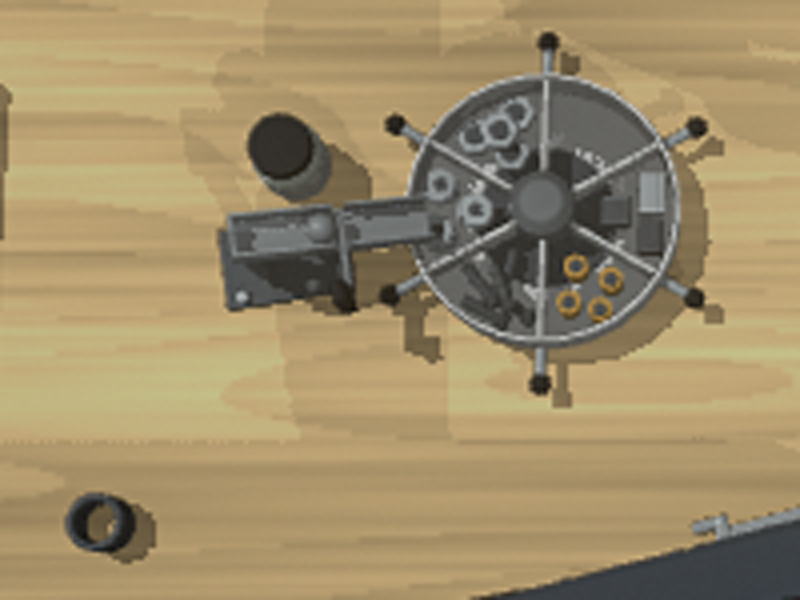

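View pics/cs.png

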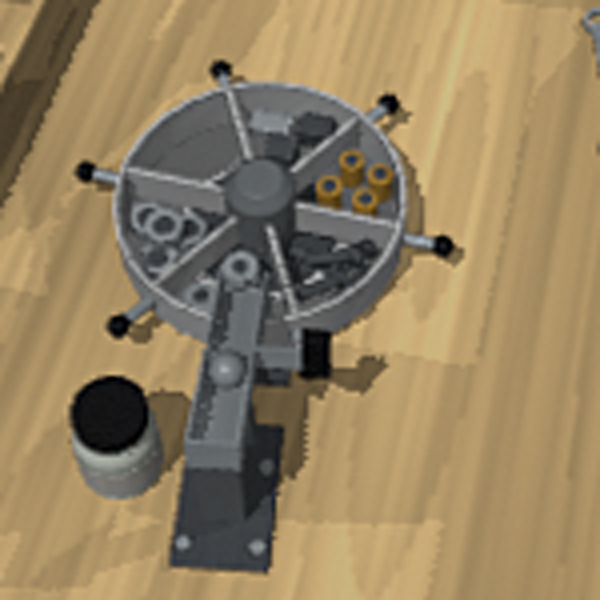

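View pics/top1.png

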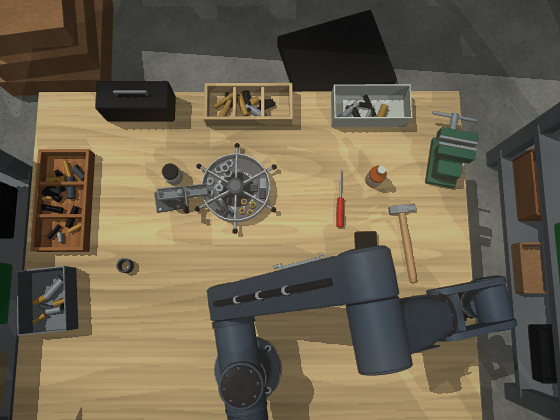

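```bash
python3 - <<'E'
from h import *
from scipy.optimize import least_squares
c=cam('top'); s=cam('side'); save(c,'t2.png')
P=cloud(c); S=cloud(s)
# spoke balls
pts=[(548,42),(397,125),(390,295),(541,384),(695,298),(697,127)]
B=[]
g=c['image'].sum(2).astype(float)
for u,v in pts:
    u0,v0=100+u/4,135+v/4
    vv,uu=np.mgrid[int(v0)-3:int(v0)+5,int(u0)-3:int(u0)+5]
    w=np.clip(180-g[vv,uu],0,None)
    uc,vc=(w*uu).sum()/w.sum(),(w*vv).sum()/w.sum()
    B.append(atz(c,uc,vc,0.037)[:2]); print(uc,vc,B[-1])
B=np.array(B)
f=lambda x:np.ravel(np.stack([x[0]+.147*np.cos(x[2]+np.arange(6)*np.pi/3),x[1]+.147*np.sin(x[2]+np.arange(6)*np.pi/3)],1)-B)
r=least_squares(f,[.575,.037,0]); print('axis',r.x[:2],'phase',np.degrees(r.x[2]),'res',np.round(r.fun*1000,1))
ax=r.x[:2]
print('hub',atz(c,235.5,185.8,.078))
# chute points from clouds: above 60mm, in region away from table
for n,Q in (('top',P),('side',S)):
    rel=Q[...,:2]-ax; d=np.hypot(rel[...,0],rel[...,1])
    m=(d>.13)&(d<.27)&(Q[...,2]>.06)&(Q[...,2]<.15)&(rel[...,1]>.09)&(abs(rel[...,0])<.1)
    # exclude grease
    m&=~(np.hypot(Q[...,0]-.63,Q[...,1]-.25)<.045)
    q=Q[m]; print(n,len(q)); np.save(n+'.npy',q)
    for lo in np.arange(.11,.26,.01):
        k=q[(q[:,1]-ax[1]>=lo)&(q[:,1]-ax[1]<lo+.01)]
        if len(k): print(round(lo,2),len(k),'x',np.round([k[:,0].min(),np.median(k[:,0]),k[:,0].max()],3),'z',np.round([k[:,2].min(),np.median(k[:,2]),k[:,2].max()],3))
E
```

```text
236.7617486338798 145.06120218579235 [0.73805947 0.04018693]
198.57023255813954 165.78046511627906 [0.66556666 0.16911366]
196.981884057971 208.54420289855074 [0.5182573  0.17120378]
234.80338266384777 230.74735729386893 [0.4429209  0.04409024]
273.4417845484222 209.47225244831338 [ 0.514019   -0.08439307]
274.05670103092785 166.64046391752578 [ 0.66154371 -0.08703396]
axis [0.59006117 0.0421946 ] phase -0.8682430930199484 res [-1.  -0.2 -0.1 -0.7  0.2 -0.6  0.2  0.3  0.6  0.4  0.1  0.8]
hub [0.58647463 0.04001285 0.078     ]
top 566
0.12 7 x [0.551 0.552 0.565] z [0.078 0.084 0.101]
0.13 37 x [0.55  0.573 0.588] z [0.069 0.08  0.106]
0.14 55 x [0.495 0.562 0.585] z [0.066 0.086 0.138]
0.15 96 x [0.493 0.544 0.586] z [0.073 0.1   0.146]
0.16 47 x [0.51  0.557 0.582] z [0.071 0.098 0.13 ]
0.17 44 x [0.543 0.559 0.581] z [0.061 0.109 0.121]
0.18 34 x [0.542 0.559 0.58 ] z [0.085 0.109 0.116]
0.19 39 x [0.541 0.563 0.58 ] z [0.083 0.095 0.124]
0.2 44 x [0.538 0.558 0.576] z [0.085 0.098 0.124]
0.21 40 x [0.537 0.56  0.575] z [0.092 0.101 0.123]
0.22 41 x [0.535 0.555 0.574] z [0.074 0.103 0.125]
0.23 53 x [0.533 0.554 0.571] z [0.068 0.105 0.133]
0.24 29 x [0.533 0.556 0.57 ] z [0.096 0.113 0.137]
side 771
0.12 9 x [0.553 0.556 0.576] z [0.071 0.076 0.095]
0.13 34 x [0.552 0.575 0.588] z [0.072 0.076 0.099]
0.14 30 x [0.502 0.568 0.586] z [0.073 0.086 0.131]
0.15 145 x [0.496 0.527 0.585] z [0.072 0.1   0.135]
0.16 100 x [0.5   0.537 0.581] z [0.067 0.095 0.135]
0.17 48 x [0.545 0.562 0.582] z [0.082 0.107 0.115]
0.18 71 x [0.543 0.562 0.58 ] z [0.085 0.1   0.112]
0.19 42 x [0.542 0.564 0.579] z [0.087 0.091 0.117]
0.2 48 x [0.54  0.561 0.578] z [0.089 0.093 0.118]
0.21 40 x [0.539 0.56  0.575] z [0.092 0.096 0.123]
0.22 43 x [0.537 0.559 0.574] z [0.094 0.099 0.122]
0.23 17 x [0.536 0.546 0.572] z [0.082 0.122 0.127]
0.24 141 x [0.535 0.553 0.57 ] z [0.06  0.108 0.127]
0.25 3 x [0.563 0.566 0.569] z [0.104 0.106 0.106]
```

Emit:
send_rows:
  deltas: "45.5 -37.3 3 0 0 0 1;45.5 -37.3 3 0 0 0 1;45.5 -37.3 3 0 0 0 1;45.5 -37.3 3 0 0 0 1;45.5 -37.3 3 0 0 0 1;45.5 -37.3 3 0 0 0 1;45.5 -37.3 3 0 0 0 1;45.5 -37.3 3 0 0 0 1;45.5 -37.3 3 0 0 0 1;45.5 -37.3 3 0 0 0 1"
  newtons: 6

```text
time: 2.55
position: [0.5142, -0.0838, 0.2625]
tool_rot: [0.986, 0.17, 0.0, 0.0]
ft_force: [1.1, -0.6, 0.6]
grip_width: 0.0871
grip_force: 0.0
```

Emit:
send_rows:
  deltas: "0 0 20 0 0 -9.9 1;0 0 20 0 0 -9.9 1;0 0 20 0 0 -9.9 1;0 0 20 0 0 -9.9 1;0 0 0 0 0 0 1;0 0 0 0 0 0 1"

```text
time: 3.3
position: [0.5136, -0.0856, 0.1828]
tool_rot: [0.87, 0.492, 0.0, 0.0]
ft_force: [0.2, -0.3, 0.5]
grip_width: 0.0867
grip_force: 0.0
```

Emit:
send_rows:
  deltas: "0 0 30 0 0 0 1;0 0 30 0 0 0 1;0 0 25 0 0 0 1;0 0 12 0 0 0 1;0 0 0 0 0 0 0.4;0 0 0 0 0 0 0;0 0 0 0 0 0 0;0 0 0 0 0 0 0;0 0 0 0 0 0 0;0 0 0 0 0 0 0"
  newtons: 6

```text
time: 4.55
position: [0.5131, -0.0854, 0.0853]
tool_rot: [0.87, 0.493, 0.0, 0.0]
ft_force: [0.6, -0.8, -0.6]
grip_width: 0.0349
grip_force: 0.0
```

Emit:
send_rows:
  deltas: "0 0 0 0 0 0 0;0 0 0 0 0 0 0;0 0 0 0 0 0 0;0 0 0 0 0 0 0;0 0 0 0 0 0 0"

```text
time: 5.18
position: [0.5131, -0.0854, 0.0852]
tool_rot: [0.87, 0.493, 0.0, 0.0]
ft_force: [1.3, -0.1, -0.7]
grip_width: 0.0172
grip_force: 6.0
```

Emit:
send_rows:
  deltas: "0.57 12.99 0 0 0 -5 0;0.57 12.99 0 0 0 -5 0;0.57 12.99 0 0 0 -5 0;0.57 12.99 0 0 0 -5 0;0.57 12.99 0 0 0 -5 0;0.57 12.99 0 0 0 -5 0;0.57 12.99 0 0 0 -5 0;0.57 12.99 0 0 0 -5 0;0 0 0 0 0 0 0"

```text
time: 6.3
position: [0.6142, -0.1052, 0.0852]
tool_rot: [0.649, 0.761, -0.0, 0.001]
ft_force: [0.7, -3.9, -0.1]
grip_width: 0.0169
grip_force: 6.0
```

Emit:
send_rows:
  deltas: "0.57 12.99 0 0 0 -5 0;0.57 12.99 0 0 0 -5 0;0.57 12.99 0 0 0 -5 0;0.57 12.99 0 0 0 -5 0;0.57 12.99 0 0 0 -5 0;0.57 12.99 0 0 0 -5 0;0.57 12.99 0 0 0 -5 0;0.57 12.99 0 0 0 -5 0;0.57 12.99 0 0 0 -5 0"

```text
time: 7.42
position: [0.7109, -0.0456, 0.0853]
tool_rot: [0.307, 0.952, -0.0, 0.001]
ft_force: [1.9, -2.5, -0.3]
grip_width: 0.0172
grip_force: 6.0
```

Emit:
send_rows:
  deltas: "0.57 12.99 0 0 0 -5 0;0.57 12.99 0 0 0 -5 0;0.57 12.99 0 0 0 -5 0;0.57 12.99 0 0 0 -5 0;0.57 12.99 0 0 0 -5 0;0.57 12.99 0 0 0 -5 0;0.57 12.99 0 0 0 -5 0;0.57 12.99 0 0 0 -5 0;0.57 12.99 0 0 0 -5 0;0 0 0 0 0 0 0"

```text
time: 8.68
position: [0.7367, 0.0673, 0.0853]
tool_rot: [-0.079, 0.997, 0.0, 0.001]
ft_force: [2.8, 0.1, -0.2]
grip_width: 0.0169
grip_force: 6.0
```

Emit:
send_rows:
  deltas: "0 0 0 0 0 0 0;0 0 0 0 0 0 0;0 0 0 0 0 0 0.5;0 0 0 0 0 0 0.5;0 0 0 0 0 0 0.5;0 0 0 0 0 0 0.5;0 0 -40 0 0 0 0.5;0 0 -50 0 0 0 0.5;0 0 -50 0 0 0 0.5;0 0 0 0 0 0 0.5"

```text
time: 9.93
position: [0.7395, 0.0662, 0.2317]
tool_rot: [-0.08, 0.997, -0.001, 0.006]
ft_force: [0.0, -0.5, 0.4]
grip_width: 0.0435
grip_force: 0.0
```

```bash
python3 - <<'E'
from h import *
for n in('top','side'):
    c=cam(n); save(c,n+'3.png')
    a=c['image'][135:285,100:300] if n=='top' else c['image'][195:345,180:330]
    cv2.imwrite(f'pics/c3{n}.png',cv2.resize(a[...,::-1],None,fx=4,fy=4,interpolation=cv2.INTER_CUBIC))
    # expected marks
    ax=np.array([.590,.0422])
    for th in (9,69,129,189,249,309):
        t=np.radians(th); print(n,th,np.round(proj(c,[*(ax+.147*np.array([np.cos(t),np.sin(t)])),.037]),1))
E
```

```text
top 9 [229.4 145.9]
top 69 [195.4 172.4]
top 129 [201.3 214.7]
top 189 [242.3 230.1]
top 249 [276.6 202.6]
top 309 [269.6 160.7]
side 9 [199.1 243.5]
side 69 [215.6 280.5]
side 129 [265.1 283.5]
side 189 [291.5 249.1]
side 249 [271.2 216.4]
side 309 [227.9 213.8]
```

View pics/c3side.png

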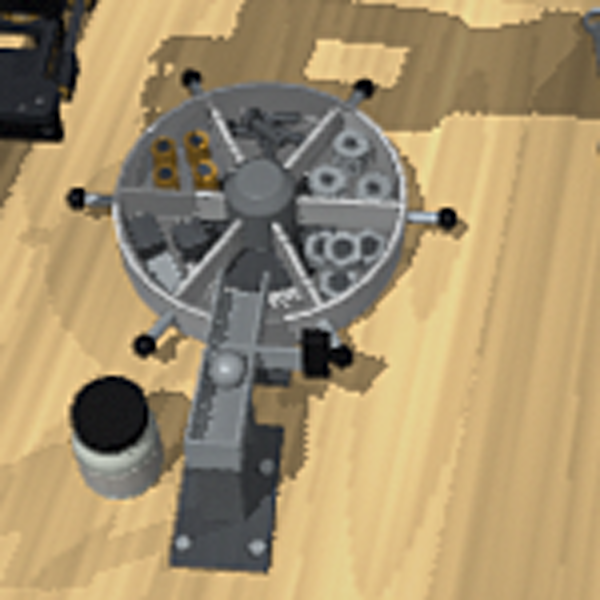

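View pics/c3top.png

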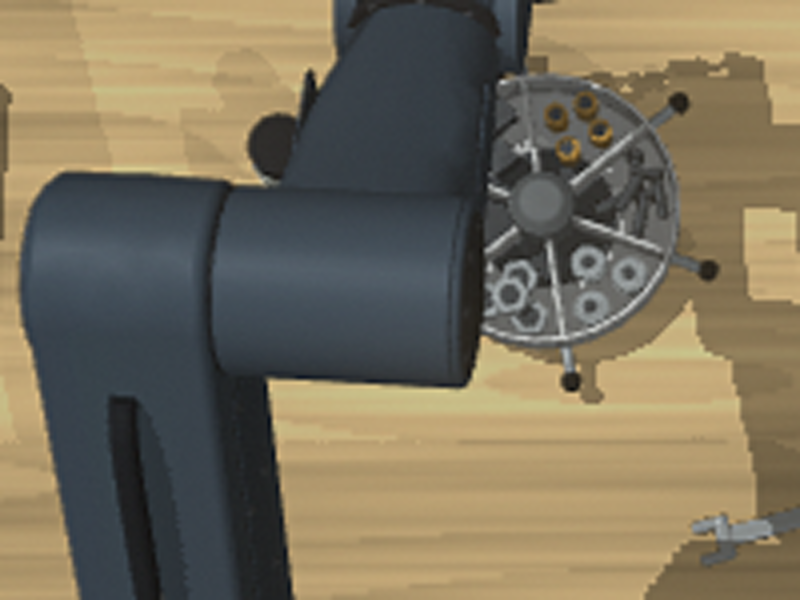

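```bash
python3 - <<'E'
from h import *
ax=np.array([.590,.0422]); t=np.radians(99); e=np.array([np.cos(t),np.sin(t)]); f=np.array([-np.sin(t),np.cos(t)])
for n in('top','side'):
    q=np.load(n+'.npy'); k=np.stack([(q[:,:2]-ax)@e,(q[:,:2]-ax)@f,q[:,2]],1)
    h=k[(k[:,2]>.115)&(k[:,1]>.035)]; print(n,len(h),np.round(np.percentile(h,[2,10,50,90,98],axis=0),4).tolist())
g=ax+.166*e+.06*f; o=robot.get_obs(); d=np.array([*g,.170])-o['position']
print(g, d, R.from_quat(o['tool_rot']).inv().apply(d)*1000, R.from_quat(o['tool_rot']).as_matrix().round(3).tolist(),o['time'],o['q'])
E
```

```text
top 28 [[0.1603, 0.0517, 0.1212], [0.1607, 0.0531, 0.1268], [0.1651, 0.0621, 0.1355], [0.1695, 0.0697, 0.1399], [0.1716, 0.0712, 0.1442]]
side 45 [[0.16, 0.0502, 0.1169], [0.1629, 0.0504, 0.1186], [0.1696, 0.0584, 0.1296], [0.172, 0.0664, 0.1335], [0.1734, 0.0667, 0.1351]]
[0.50477058 0.1967702 ] [-0.2317599   0.13048192 -0.05595724] [208.1555694  165.61940469  55.77515092] [[-0.987, -0.159, 0.001], [-0.159, 0.987, -0.0], [-0.001, -0.0, -1.0]] 10.025 [-6.08948389e-02  7.53065569e-01  1.16769327e+00 -5.15022105e-05
  1.22009635e+00 -1.79104330e+00]
```

Emit:
send_rows:
  deltas: "26 20.7 0 0 0 0 0.6;26 20.7 0 0 0 0 0.6;26 20.7 0 0 0 0 0.6;26 20.7 0 0 0 0 0.6;26 20.7 0 0 0 0 0.6;26 20.7 0 0 0 0 0.6;26 20.7 0 0 0 0 0.6;26 20.7 0 0 0 0 0.6;0 0 0 0 0 0 0.6;0 0 0 0 0 0 0.6"
  newtons: 10

```text
time: 11.28
position: [0.5053, 0.1966, 0.2244]
tool_rot: [-0.08, 0.997, -0.0, -0.0]
ft_force: [0.6, -0.6, 0.4]
grip_width: 0.0522
grip_force: 0.0
```

Emit:
send_rows:
  deltas: "0 0 20 0 0 0 0.6;0 0 20 0 0 0 0.6;0 0 15 0 0 0 0.6;0 0 0 0 0 0 0;0 0 0 0 0 0 0;0 0 0 0 0 0 0;0 0 0 0 0 0 0;0 0 0 0 0 0 0;0 0 0 0 0 0 0;0 0 0 0 0 0 0"

```text
time: 12.52
position: [0.5055, 0.1958, 0.1707]
tool_rot: [-0.08, 0.997, -0.001, 0.0]
ft_force: [0.5, -5.2, 2.7]
grip_width: 0.0123
grip_force: 10.0
```

Emit:
send_rows:
  deltas: "6 0 0 0 0 0 0;6 0 0 0 0 0 0;6 0 0 0 0 0 0;6 0 0 0 0 0 0;6 0 0 0 0 0 0;5 0 0 0 0 0 0;0 0 0 0 0 0 0;0 0 0 0 0 0 0;0 0 0 0 0 0 0;0 0 0 0 0 0 0"
  newtons: 15

```text
time: 13.78
position: [0.4709, 0.1903, 0.1707]
tool_rot: [-0.08, 0.997, -0.001, 0.0]
ft_force: [0.5, -6.5, 2.0]
grip_width: 0.0118
grip_force: 15.0
```

Emit:
send_rows:
  deltas: "0 0 0 0 0 0 0;0 0 0 0 0 0 0;0 0 0 0 0 0 0;0 0 0 0 0 0 0;0 0 0 0 0 0 0;0 0 0 0 0 0 0;0 0 0 0 0 0 0;0 0 0 0 0 0 0;0 0 0 0 0 0 0;0 0 0 0 0 0 0"

```text
time: 15.02
position: [0.4709, 0.1902, 0.1707]
tool_rot: [-0.08, 0.997, -0.001, 0.0]
ft_force: [0.7, -5.4, 2.2]
grip_width: 0.0119
grip_force: 15.0
```

```bash
python3 - <<'E'
from h import *
c=cam('side'); a=c['image'][195:345,180:330]
cv2.imwrite('pics/c4.png',cv2.resize(a[...,::-1],None,fx=4,fy=4,interpolation=cv2.INTER_CUBIC))
print([ (r['p'],r['box']) for r in robot.find_in('side','ball_center')])
E
```

```text
[(0.52, [265.2, 123.7, 274.6, 162.9]), (0.47, [237.6, 259.1, 247.7, 264.4])]
```

View pics/c4.png

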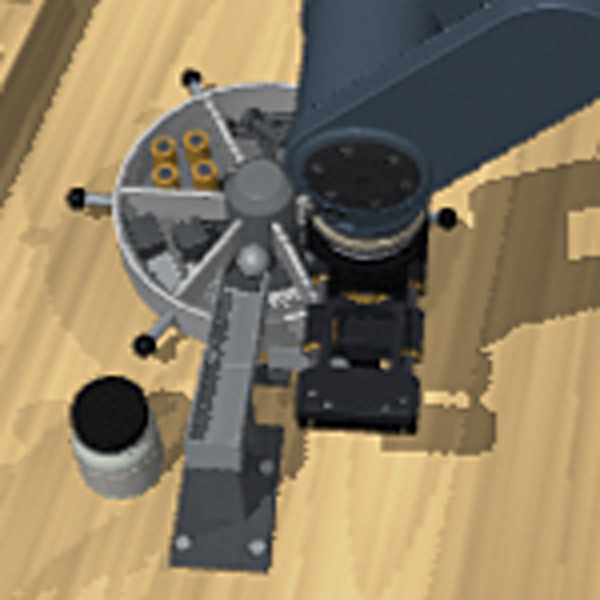

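The ball (crop 252,258) has left the chute and lies in the empty compartment beside the hub. Now I shut the gate.

Emit:
send_rows:
  deltas: "-6 0 0 0 0 0 0;-6 0 0 0 0 0 0;-6 0 0 0 0 0 0;-6 0 0 0 0 0 0;-6 0 0 0 0 0 0;-6 0 0 0 0 0 0;-0.5 0 0 0 0 0 0;0 0 0 0 0 0 0;0 0 0 0 0 0 0;0 0 0 0 0 0 0"

```text
time: 16.38
position: [0.5058, 0.1958, 0.1706]
tool_rot: [-0.08, 0.997, -0.001, -0.001]
ft_force: [-1.6, -5.7, 4.7]
grip_width: 0.0119
grip_force: 15.0
```

Emit:
send_rows:
  deltas: "0 0 0 0 0 0 0.6;0 0 0 0 0 0 0.6;0 0 0 0 0 0 0.6;0 0 0 0 0 0 0.6;0 0 0 0 0 0 0.6;0 0 -30 0 0 0 0.6;0 0 -40 0 0 0 0.6;40 -20 -40 0 0 0 0.6;50 -30 0 0 0 0 0.6;0 0 0 0 0 0 0.6"

```text
time: 17.62
position: [0.4209, 0.1321, 0.2801]
tool_rot: [-0.079, 0.997, -0.0, -0.003]
ft_force: [0.1, 1.0, 0.1]
grip_width: 0.0525
grip_force: 0.0
```

```bash
python3 - <<'E'
from h import *
c=cam('side'); a=c['image'][195:345,180:330]
cv2.imwrite('pics/c5.png',cv2.resize(a[...,::-1],None,fx=4,fy=4,interpolation=cv2.INTER_CUBIC))
E
```

```text
(no output)
```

View pics/c5.png

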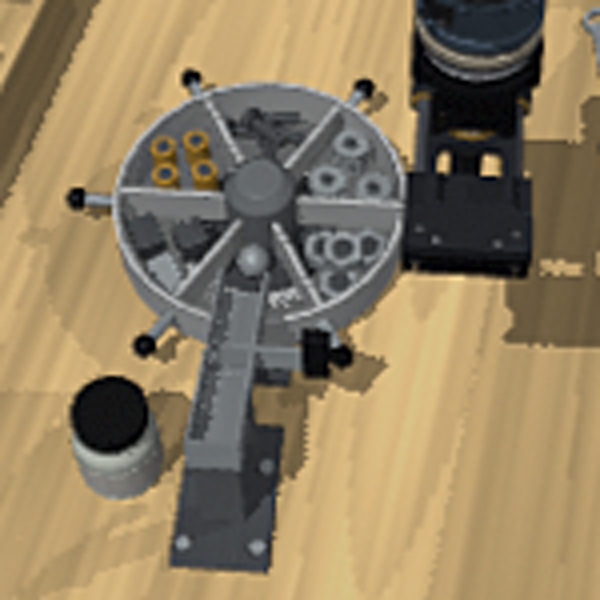

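The gate handle (crop 316,354) is back where it was when shut. The ball is in the compartment, and the turntable has not moved.

```bash
python3 -c "
from rig import robot
print(robot.hand_in())"
```

```text
the job is handed in; nothing more can be done
None
```

I handed the job in at about 18 s: the last picture shows the ball in the formerly empty compartment, that compartment still under the chute, the gate shut and the arm clear; no verdict came back.

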